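# Hold the battery pack against the sprung stop

### The arm

A 6-joint arm with a two-finger parallel gripper is mounted at the origin on the work surface. World frame = base frame: x ahead of the robot, y to its left, z up, the work surface at z = 0. Lengths are in mm, angles in rad, forces in N, time in s.
With the tool pointing down it reaches from about 250 to 775 mm from the base axis. Payload 8.9 kg.
Tool frame: the origin (TCP) lies at the very end of the fingers, on their centre line; the grasp point (between the pads) lies 19 mm behind it; z points along the fingers, y is the line along which they close (so a half turn about z gives the same grasp; the last joint's range is limited). The gripper opens to 85 mm and grips with 20 to 120 N. Pads are 22 mm wide; open, the fingers measure 114 mm over their backs; the gripper's body (76 mm by 85 mm) begins 54 mm behind the grasp point. The pads swing forward as they close: fully open they stand 13 mm farther back than shut.
Start: joints at [-1.366, 0.291, -0.153, 1.127, 0, 1.431], TCP at [176.962, -494.275, 194.405] pointing down, gripper open.
Joint ranges: [-2.52, 2.52], [-0.91, 1.74], [-1.3, 1.37], [-1.96, 2.02], [-1.52, 1.47], [-3.14, 3.14]. Speed limits (rad/s): [2.22, 2.22, 2.79, 3.14, 3.14, 3.14].

### API

Orientations are given as a unit quaternion [w, x, y, z].
In Python, from workcell import r, vision gives the robot as it stands. The module is installed in compiled form; this text tells all that it offers.
- The arm moves only by the tool arm_command, never from a script. Its argument "commands" is one flat list of numbers, 7 for each row, row after row: the finger opening in mm, from 0 to 85.4, then the shift along the tool's x, y, z in mm, then the turn, a rotation vector about the tool's x, y, z in degrees. A call has 1 to 12 rows; each row shifts and turns the commanded pose from where the row before left it, along the tool's axes as they then stand; what a row does not reach is not made up. A row lasts 1/8 s, in which the tool goes at most 62.5 mm and 10.7 degrees, less where a joint would pass 70% of its speed; a pose out of reach is approached as far as the arm can. A call is refused whole if a number of a shift passes 62.5 or a number of a turn 10.7, either way. A call with a gripper value outside its range is refused whole. The fingers move at their own pace and stop on an object; "squeeze" is the grip in N (left out, the last holds). Time passes only in rows, so rows that do not move let the fingers close. It gives the time, the measured TCP pose, the force, the opening and the grip force at its end, in the units of the state.
- r.state(): the state, without advancing time (a new reading comes with each control period).
- vision.snapshot(name): name is "scene" or "top"; returns the picture (400x640x3 uint8, red, green, blue); there is no depth.
- vision.get_calibration(name): a dict with "K" (3x3 intrinsics, pixels), "D" ([k1, k2, p1, p2, k3] as OpenCV has them; the pictures are not rectified), "rvec" (rotation vector, rad) and "tvec" (3), from world to camera coordinates, as OpenCV has them. Camera axes: x right, y down, z forward; pixel columns grow to the right and rows downward; lengths in mm; the calibration is good to about 2 mm. A picture is of the moment at which its call begins. get_calibration takes no time and is no camera call.
- r.job_done(): hands the job in; it is judged then, once.
The state is a dict: "time": time; "joint_pos": joint angles; "joint_vel": joint speeds; "joint_torque": joint torques, N m; "position": TCP position; "tcp_rot": TCP orientation; "contact_force": force on the tool from outside, world axes, zero at the start; "moment": the same for the moment, N m; "opening": finger opening in mm; "finger_force": force on a finger pad.
Only numpy, scipy, OpenCV 4.12 (cv2) and the standard library are available. Lean on these libraries where they do the work, as an engineer would, in place of code of your own. Each camera call takes 0.05 s, during which the arm holds its last target. There are 200 camera calls.

### The job

Lift the orange body reamer out of the car's battery bay and lay it in the yellow tray, then slide the silver battery pack along the bay, flat between its red rails, against the white sprung stop and press with a steady 10 N (red pointer in the middle of the green band) so that I can screw the hold-down bar on. Keep that push steady for a few seconds and finish while still holding the pack pressed; never ram the stop to the end of its travel. Leave the spare pack, the blue truing block and the loose wheel alone.

Things in the scene. Friction and masses are not known exactly. Their poses are not given: they have to be found in the camera images.
- chassis: Bare car chassis fixed on a grey stand: black plate 350 x 120 mm (x -165 to +185), top 24 mm above the bench. Origin at bench level; +x runs along the battery bay towards the stop, y across, z up. Two red rails, 4 mm thick, 6 mm high above the plate, x -155 to +95 mm, leave a channel 50 mm wide centred on y = 0. Black shock tower at x +168 mm, 45 mm above the plate.
- housing (a point): Centre of the top of the black spring housing on the chassis (44 mm along the bay, 56 mm wide, top 30 mm above the plate, chassis x +107 to +151 mm), with a green band across its top.
- pad: White pad of the sprung stop, 44 mm wide, 6 mm thick, 1 to 28 mm above the plate. Origin at the centre of its pressing face, 14 mm above the plate; the face looks to chassis -x and stands at chassis x +75 mm at rest. Its tongue carries a red pointer over the housing, where the green band shows a push of about 7 to 13 N.
- stop (a joint): Compression of the sprung stop in m: 0 at rest, grows as the pad is pushed to chassis +x, end of travel 0.024. Linear spring of 0.8 N per mm without preload, so 10 N is 0.0125; it springs back when let go.
- pack: Battery pack to be pressed: silver case 96 x 46 x 25 mm (x, y, z), 0.16 to 0.28 kg, black band near its -x end, origin at the centre of its underside. Lies flat on the chassis plate between the red rails, x along the bay, some 110 mm short of the pad; its +x end must meet the pad.
- reamer: Orange body reamer, 146 mm long, 50 to 85 g: square handle 84 x 20 x 20 mm, black rings, and a tapered steel blade 62 mm long (15 to 3 mm thick) on its +x end. Origin at the centre of the handle's underside, x along the tool; centre of mass about 10 mm from the origin towards the blade. Lies across the two red rails (underside 6 mm above the plate) between pack and stop.
- reamer_tip (a point): Point of the reamer's blade, on the tool's axis.
- reamer_butt (a point): Rear end of the reamer's handle, on the tool's axis.
- tray: Yellow open parts tray, fixed, 220 (x) x 150 (y) x 22 mm high, walls and floor 5 mm thick, empty. Origin at the centre of its underside.
- spare_pack: Spare silver battery pack of the same size, on the bench: leave alone. Origin at the centre of its underside.
- truing_block: Blue plastic tyre truing block 75 x 60 x 46 mm with a steel spindle: leave alone. Origin at the centre of its underside.
- wheel: Loose car wheel, black tyre with white centre, 64 mm diameter, 27 mm high, lying flat: leave alone. Origin at the centre of its underside.
Things that resemble listed ones, but are neither listed nor needed, are in the scene too. Leave any pink look-alike of the pack alone. Several things have the shape of the reamer; the one meant has the colours described above.

How it is judged (in metres and radians):
On the way, in this order (a step that is already met when the one before it is completed fails the run):
1. the reamer lies in the yellow tray, let go (x of reamer_tip in the frame of tray between -0.107 and 0.107 m and y of reamer_tip in the frame of tray between -0.072 and 0.072 m and z of each of reamer_tip, reamer_butt in the frame of tray below 0.035 m and x of reamer_butt in the frame of tray between -0.107 and 0.107 m and y of reamer_butt in the frame of tray between -0.072 and 0.072 m and linear speed of reamer below 0.03 m/s and contact force between the fingers and reamer below 0.05 N), for 0.2 s.
2. the pack is held flat in the bay against the stop with 6 to 14 N for 1.5 s (contact force between pack and pad between 6 and 14 N and contact force between the fingers and pack above 2 N and linear speed of pack below 0.02 m/s and angle between pack's own z axis and vertical below 0.1 rad and angle between the x axis of pack and the x axis of chassis, either way round below 0.12 rad and y of pack in the frame of chassis between -0.006 and 0.006 m and z of pack in the frame of chassis between 0.02 and 0.029 m), for 1.5 s.
At the end, for the whole second after the job is handed in: The fingers still press the pack, lying flat between the rails (within 6 mm of the bay's middle line and 0.12 rad of its direction) and still, against the white pad with 6 to 14 N; the whole reamer lies at rest inside the yellow tray, untouched (all of step 1 and all of step 2); the arm keeps its last pose, push and grip.
It fails at once if the stop is rammed to the end of its travel (over 22 mm) (value of joint stop above 0.022 m).
It fails at once if the spare battery pack is displaced by over 20 mm (distance of spare_pack from where it was at the start of the episode above 0.02 m).
It fails at once if the blue tyre truing block is displaced by over 20 mm (distance of truing_block from where it was at the start of the episode above 0.02 m).
It fails at once if the loose wheel is displaced by over 20 mm (distance of wheel from where it was at the start of the episode above 0.02 m).
It also fails if it takes over 64 s, if anything falls off the work surface, if the arm or the gripper's body presses on something with over 40 N, if the wrist force passes 120 N, or if a joint passes its speed limit or range.

## Working session

There is one attempt and no reset: what is moved stays moved. The work goes in short steps, Python scripts to look and compute and a tool call to move; the robot and the scene stay as the last step left them, time stands still between calls to the robot, and variables do not carry over. Pictures are saved under pics/ and viewed, at most 10 in all, crops included, and the job is handed in when it is done.

Besides the shell and the picture viewer there is one more tool, called after ">>>" as name(argument=value, ...) on one line, values as JSON. arm_command: Moves the arm, as the interface text tells. Its arguments: {"type":"object","properties":{"commands":{"type":"array","items":{"type":"number"}},"squeeze":{"type":"number"}},"required":["commands"]}

```bash
mkdir -p pics; cat > h.py <<'E'
import numpy as np, cv2
from workcell import r, vision
def cal(n):
    c=vision.get_calibration(n); return [np.array(c[k],float) for k in("K","D","rvec","tvec")]
def ray(n,px):
    K,D,rv,t=cal(n); R=cv2.Rodrigues(rv)[0]
    u=cv2.undistortPoints(np.array(px,float).reshape(-1,1,2),K,D).reshape(-1,2)
    d=np.c_[u,np.ones(len(u))]@R; return (-R.T@t.ravel()),d
def onz(n,px,z):
    c,d=ray(n,px); z=np.asarray(z,float); return c+d*((z-c[2])/d[:,2])[:,None]
def proj(n,P):
    K,D,rv,t=cal(n); return cv2.projectPoints(np.array(P,float).reshape(-1,1,3),rv,t,K,D)[0].reshape(-1,2)
def snap(n,f):
    im=vision.snapshot(n); cv2.imwrite('pics/'+f,im[:,:,::-1]); return im
E
python3 - <<'E'
from h import *
for n in("top","scene"):
    snap(n,n+"1.png"); print(n,ray(n,[[320,200]]))
print(r.state())
E
```

```text
top (array([ 440.67011617,  -15.28892309, 1120.59317656]), array([[ 0.11780004, -0.01893886, -0.99293221]]))
scene (array([1203.26190562, -331.80514761,  637.11494835]), array([[-0.68396938,  0.35973232, -0.63477612]]))
{'time': 0.1, 'joint_pos': array([-1.36632124e+00,  2.91222791e-01, -1.54040508e-01,  1.12668616e+00,
        1.55600999e-06,  1.43149667e+00]), 'joint_vel': array([-0.00032099, -0.00116839,  0.0010552 , -0.00044351, -0.00070562,
        0.00017654]), 'joint_torque': array([ 1.79574155e-03, -5.37976778e+01,  3.31919789e+01,  9.22721723e-03,
       -1.07687415e-04, -2.35756374e-06]), 'position': array([ 176.86513283, -493.86101824,  193.89420902]), 'tcp_rot': array([-5.76285822e-04,  9.85263538e-01,  1.71042183e-01, -1.80080702e-05]), 'contact_force': array([ 0.2308144 ,  0.26332759, -0.15733317]), 'moment': array([ 0.03031489,  0.02228768, -0.04300072]), 'finger_force': 0.0, 'opening': 85.56774461810465}
```

View pics/top1.png

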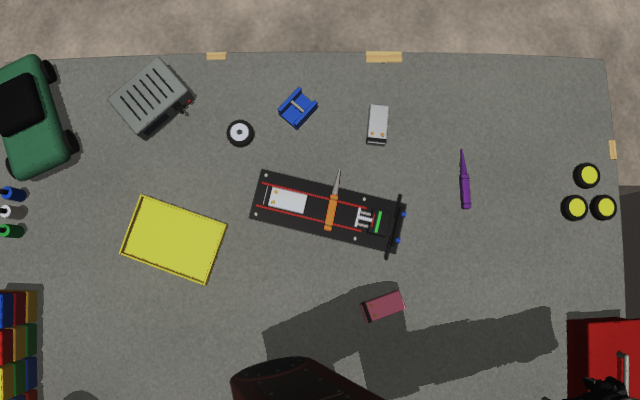

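View pics/scene1.png

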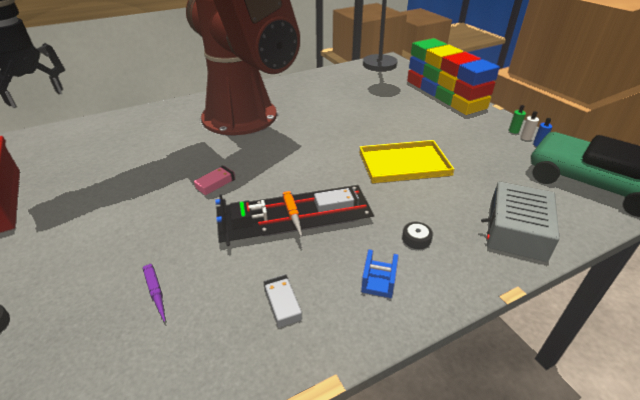

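The top view shows these things:
- **Reamer shapes:** orange at (333,203) across the bay, with the blade towards (339,172), and a purple look-alike at (464,180). The orange one is meant.
- **Packs:** silver in the bay at (286,200), silver spare on the bench at (377,124), pink at (383,305). The one in the bay is meant.
- **Tray:** yellow at (174,239).

Next I'll measure and take a close crop.

```bash
python3 - <<'E'
from h import *
im=cv2.imread('pics/top1.png'); hsv=cv2.cvtColor(im,cv2.COLOR_BGR2HSV)
cr=im[155:265,235:420]; cv2.imwrite('pics/c1.png',cv2.resize(cr,None,fx=4,fy=4,interpolation=cv2.INTER_CUBIC))
def mask(lo,hi,box):
    m=cv2.inRange(hsv,lo,hi); k=np.zeros_like(m); x0,y0,x1,y1=box; k[y0:y1,x0:x1]=m[y0:y1,x0:x1]
    return np.argwhere(k)[:,::-1].astype(np.float32)
def rect(name,p,z):
    w=onz("top",p,z)[:,:2].astype(np.float32); (c,s,a)=cv2.minAreaRect(w)
    b=cv2.boxPoints((c,s,a)); print(name,len(p),np.round(c,1),np.round(s,1),round(a,1)); return w
o=mask((8,130,100),(20,255,255),(310,160,360,250)); rect('orange',o,45)
y=mask((24,120,100),(35,255,255),(100,180,240,300)); rect('tray',y,12)
red=np.vstack([mask((0,150,80),(4,255,255),(245,160,400,260)),mask((174,150,80),(180,255,255),(245,160,400,260))])
w=rect('rails+pointer',red,30)
sv=mask((0,0,150),(180,60,255),(262,180,312,222)); rect('pack',sv,49)
wh=mask((0,0,150),(180,60,255),(350,195,376,240)); rect('pad',wh,50)
g=mask((45,120,80),(75,255,255),(360,190,400,250)); rect('green',g,54)
E
```

```text
orange 300 [540.2 -59.5] [18.7 83.2] 78.2
tray 5701 [483.2 312.6] [222.6 151.7] 70.7
rails+pointer 462 [552.9 -26.2] [271.5  60. ] 75.8
pack 654 [568.8  38.5] [81.4 42.9] 76.2
pad 128 [ 522.8 -133.5] [34.7 95.8] 76.1
green 83 [ 517.6 -165.2] [ 8.1 49.9] 76.2
```

View pics/c1.png

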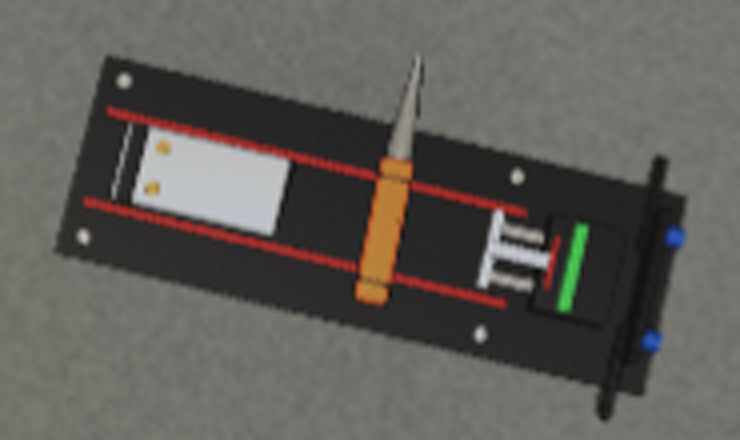

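The crop confirms the choice: orange handle with black rings and a steel blade across the rails (centre about (385,230) in the crop), pack to its left, white stop to its right. First I turn the wrist.

>>> arm_command(commands=[40,0,0,0,0,0,-10.6,40,0,0,0,0,0,-10.6,40,0,0,0,0,0,-10.6,40,0,0,0,0,0,-10.6,40,0,0,0,0,0,-10.6,40,0,0,0,0,0,-10.6,40,0,0,0,0,0,-10.6,40,0,0,0,0,0,-10.6,40,0,0,0,0,0,-10.6,40,0,0,0,0,0,-10.6,40,0,0,0,0,0,-10.6,40,0,0,0,0,0,-10.6], squeeze=40)

```text
time: 1.6
position: [176.9, -494.0, 194.1]
tcp_rot: [-0.0, 0.282, 0.959, 0.0]
contact_force: [-0.4, 0.3, 0.3]
opening: 39.8
finger_force: 0.0
```

>>> arm_command(commands=[40,0,0,0,0,0,-10.6,40,0,0,0,0,0,-10.6,40,0,0,0,0,0,0])

```text
time: 1.98
position: [176.9, -494.0, 194.1]
tcp_rot: [-0.0, 0.104, 0.995, 0.0]
contact_force: [0.2, -0.6, 0.2]
opening: 40.0
finger_force: 0.0
```

```bash
cat >> h.py <<'E'
from scipy.spatial.transform import Rotation as Ro
def go(x,y,z,yaw):
    s=r.state(); q=np.array(s["tcp_rot"]); R=Ro.from_quat(q[[1,2,3,0]]).as_matrix()
    d=R.T@(np.array([x,y,z])-s["position"])
    a=np.radians(yaw); T=np.array([[np.cos(a),np.sin(a),0],[np.sin(a),-np.cos(a),0],[0,0,-1]])
    rv=np.degrees(Ro.from_matrix(R.T@T).as_rotvec())
    print("t",round(s["time"],2),"pos",np.round(s["position"],1),"F",np.round(s["contact_force"],1),"op",round(s["opening"],1),"ff",round(s["finger_force"],1),"j6",round(s["joint_pos"][5],2))
    print("shift(tool)",np.round(d,1),"turn",np.round(rv,2))
E
python3 -c "
from h import *
go(544.1,-60.3,120,168.2)"
```

```text
t 1.98 pos [ 176.9 -494.   194.1] F [ 0.2 -0.6  0.2] op 40.0 ff 0.0 j6 -1.16
shift(tool) [-269.2  500.4   74.3] turn [ 0.03 -0.01 -0.17]
```

>>> arm_command(commands=[40,-24.5,45.5,0,0,0,0,40,-24.5,45.5,0,0,0,0,40,-24.5,45.5,0,0,0,0,40,-24.5,45.5,0,0,0,0,40,-24.5,45.5,0,0,0,0,40,-24.5,45.5,0,0,0,0,40,-24.5,45.5,0,0,0,0,40,-24.5,45.5,0,0,0,0,40,-24.5,45.5,0,0,0,0,40,-24.5,45.5,0,0,0,0,40,-24.5,45.5,0,0,0,0,40,0,0,40,0,0,0])

```text
time: 3.48
position: [548.0, -58.0, 155.8]
tcp_rot: [0.003, 0.104, 0.995, -0.0]
contact_force: [-0.4, -0.4, -0.5]
opening: 39.9
finger_force: 0.0
```

>>> arm_command(commands=[40,0,0,34,0,0,0,40,0,0,0,0,0,0,40,0,0,0,0,0,0])

```text
time: 3.85
position: [544.5, -60.4, 121.6]
tcp_rot: [0.001, 0.105, 0.994, -0.0]
contact_force: [-0.1, 0.5, -0.1]
opening: 39.8
finger_force: 0.0
```

```bash
python3 -c "
from h import *
go(544.1,-60.3,31,168.2)
im=snap('scene','s2.png'); snap('top','t2.png')
cv2.imwrite('pics/s2c.png',cv2.resize(im[100:260,170:410,::-1],None,fx=3,fy=3))
"
```

```text
t 3.85 pos [544.5 -60.4 121.6] F [-0.1  0.5 -0.1] op 39.8 ff 0.0 j6 -0.03
shift(tool) [ 0.5  0.  90.6] turn [-0.    0.07 -0.23]
```

View pics/s2c.png

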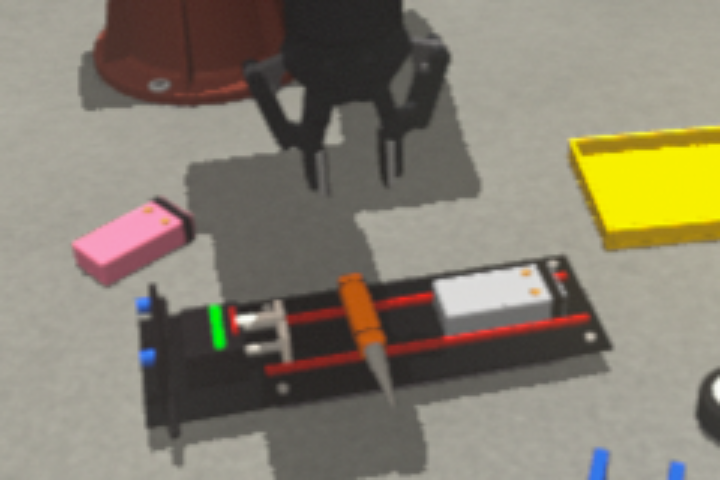

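The fingertips, at crop (318,190) and (388,185), straddle the line of the reamer's handle at (360,310). I'll cross-check the reamer and pack estimates in this second view.

```bash
python3 -c "
from h import *
im=cv2.imread('pics/scene1.png'); hsv=cv2.cvtColor(im,cv2.COLOR_BGR2HSV)
m=cv2.inRange(hsv,(8,130,100),(20,255,255)); m[:185]=0;m[245:]=0;m[:,:270]=0;m[:,320:]=0
p=np.argwhere(m)[:,::-1]; print('scene centroid',p.mean(0),'pred',proj('scene',[[540.2,-59.5,42]]))
w=onz('scene',[p.mean(0)],42);print(w)
"
```

```text
scene centroid [289.86178862 203.49186992] pred [[290.41349219 203.14056244]]
[[540.74661183 -61.13576655  42.        ]]
```

>>> arm_command(commands=[40,0,0,25,0,0,0,40,0,0,25,0,0,0,40,0,0,20,0,0,0,40,0,0,12,0,0,0,40,0,0,8,0,0,0,40,0,0,0,0,0,0,40,0,0,0,0,0,0,5,0,0,0,0,0,0,5,0,0,0,0,0,0,5,0,0,0,0,0,0,5,0,0,0,0,0,0,5,0,0,0,0,0,0], squeeze=30)

```text
time: 5.45
position: [543.9, -60.1, 30.4]
tcp_rot: [-0.0, 0.104, 0.995, -0.0]
contact_force: [0.2, -0.2, 0.0]
opening: 5.2
finger_force: 0.0
```

>>> arm_command(commands=[5,0,0,0,0,0,0,5,0,0,0,0,0,0,5,0,0,-10,0,0,0,5,0,0,-20,0,0,0,5,0,0,-30,0,0,0,5,0,0,-40,0,0,0,5,0,0,0,0,0,0,5,0,0,0,0,0,0])

```text
time: 6.45
position: [543.8, -60.1, 130.5]
tcp_rot: [0.0, 0.104, 0.995, -0.0]
contact_force: [-0.4, -0.2, 0.4]
opening: 5.3
finger_force: 0.0
```

```bash
python3 -c "
from h import *
go(474.6,288.1,100,250.7)
im=snap('scene','s3.png'); 
cv2.imwrite('pics/s3c.png',cv2.resize(im[100:260,170:410,::-1],None,fx=3,fy=3))
"
```

```text
t 6.45 pos [543.8 -60.1 130.5] F [-0.4 -0.2  0.4] op 5.3 ff 0.0 j6 -0.04
shift(tool) [139.5 326.4  30.4] turn [-1.00e-02  1.00e-02 -8.26e+01]
```

View pics/s3c.png

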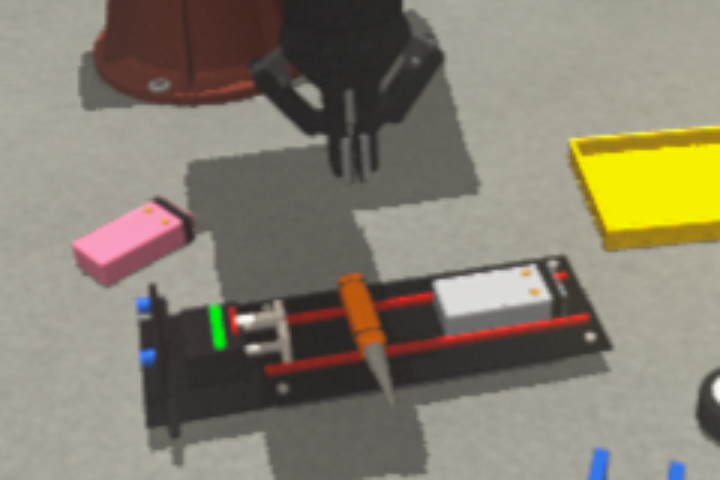

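The gripper closed on nothing: opening 5 mm and the reamer has not moved (handle still at crop (360,310)). I'll check where the fingertips really are against the projected TCP.

```bash
python3 -c "
from h import *
P=r.state()['position']
print('scene pred',proj('scene',[P]),'seen ~',170+352/3,100+182/3)
im=snap('top','t3.png'); print('top pred',proj('top',[P]))
cv2.imwrite('pics/t3c.png',cv2.resize(im[100:300,230:430,::-1],None,fx=3,fy=3))
"
```

```text
scene pred [[288.81287944 172.55111988]] seen ~ 287.3333333333333 160.66666666666666
top pred [[332.39815197 206.95432023]]
```

View pics/t3c.png

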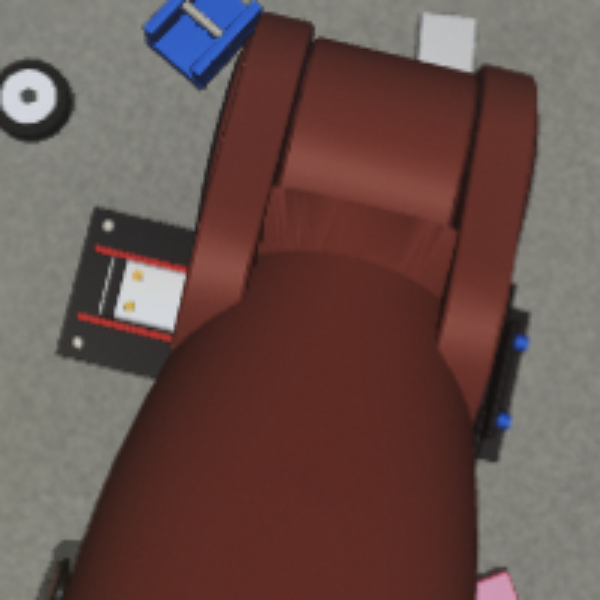

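```bash
python3 -c "
from h import *
im=cv2.imread('pics/s3.png'); g=im[135:170,268:306]
cv2.imwrite('pics/tip.png',cv2.resize(np.hstack([g,cv2.imread('pics/s2.png')[135:170,268:306]]),None,fx=10,fy=10,interpolation=cv2.INTER_NEAREST))
for z in(120,130,140,150,160): print(z,proj('scene',[[543.8,-60.1,z],[520,-60.1,z]]).round(1).tolist())
print(proj('scene',[[176.9,-494,194]]))
"
```

```text
120 [[289.1, 176.4], [284.6, 170.8]]
130 [[288.9, 172.6], [284.3, 167.0]]
140 [[288.6, 168.8], [284.1, 163.2]]
150 [[288.4, 164.9], [283.8, 159.4]]
160 [[288.1, 161.0], [283.5, 155.5]]
[[ 46.65365519 119.16637132]]
```

View pics/tip.png

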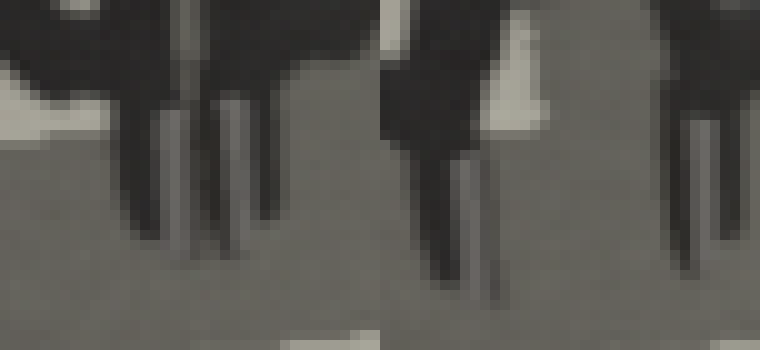

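In the left half (z 130.5) the tips end near scene pixel (288,160), while the measured TCP projects to (289,172). So the real tips look about 30 mm higher than reported. I'll go low over the reamer, open, and look once from close by.

>>> arm_command(commands=[40,0,0,-5,0,0,0,40,0,0,0,0,0,0,40,0,0,0,0,0,0,40,0,0,30,0,0,0,40,0,0,30,0,0,0,40,0,0,20,0,0,0,40,0,0,15,0,0,0,40,0,0,10,0,0,0,40,0,0,0,0,0,0,40,0,0,0,0,0,0])

```text
time: 7.8
position: [544.4, -60.2, 31.0]
tcp_rot: [0.0, 0.104, 0.995, -0.0]
contact_force: [0.3, -0.1, 0.6]
opening: 39.8
finger_force: 0.0
```

```bash
python3 -c "
from h import *
go(544,-60.2,0,168.2)
im=snap('scene','s4.png'); 
cv2.imwrite('pics/s4c.png',cv2.resize(im[140:240,220:350,::-1],None,fx=6,fy=6,interpolation=cv2.INTER_CUBIC))
P=r.state()['position']
for dz in(0,25,30,35): print(dz,(proj('scene',[P+[0,0,dz]])-[220,140])*6)
"
```

```text
t 7.8 pos [544.4 -60.2  31. ] F [ 0.3 -0.1  0.6] op 39.8 ff 0.0 j6 -0.04
shift(tool) [ 0.4 -0.1 31. ] turn [-0.    0.06 -0.1 ]
0 [[426.71227927 407.66351457]]
25 [[423.53747201 357.10281971]]
30 [[422.88908226 346.7810554 ]]
35 [[422.23610286 336.38767596]]
```

View pics/s4c.png

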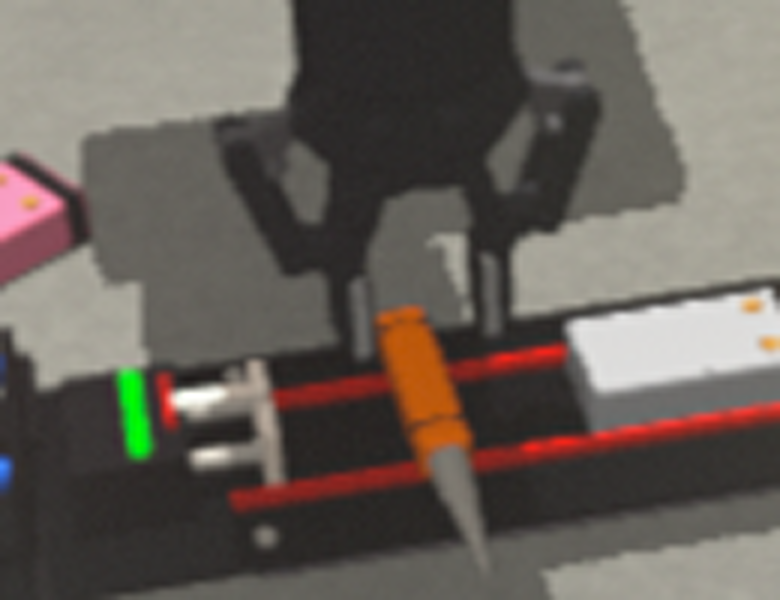

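The tips at crop (360,355) and (490,330) sit over the handle's line, with the handle passing below them. They have not reached it, so the z offset of about 30 mm stands. I'll lower in small steps and watch the force.

>>> arm_command(commands=[40,0,0,6,0,0,0,40,0,0,4,0,0,0,40,0,0,4,0,0,0,40,0,0,0,0,0,0], squeeze=30)

```text
time: 8.35
position: [543.5, -60.0, 16.0]
tcp_rot: [-0.0, 0.104, 0.995, 0.0]
contact_force: [0.6, -0.8, -0.2]
opening: 40.1
finger_force: 0.0
```

>>> arm_command(commands=[40,0,0,4,0,0,0,40,0,0,4,0,0,0,40,0,0,0,0,0,0])

```text
time: 8.72
position: [543.6, -60.0, 8.0]
tcp_rot: [-0.0, 0.104, 0.995, 0.0]
contact_force: [0.4, 0.2, -0.2]
opening: 40.2
finger_force: 0.0
```

The reported z is now below the plate with no contact, so the z offset is certain.

>>> arm_command(commands=[40,0,0,3,0,0,0,40,0,0,3,0,0,0,40,0,0,0,0,0,0,5,0,0,0,0,0,0,5,0,0,0,0,0,0,5,0,0,0,0,0,0,5,0,0,0,0,0,0,5,0,0,0,0,0,0])

```text
time: 9.72
position: [544.0, -60.1, 2.6]
tcp_rot: [0.0, 0.104, 0.995, -0.0]
contact_force: [-1.3, -0.2, 5.2]
opening: 18.6
finger_force: 31.3
```

>>> arm_command(commands=[5,0,0,-4,0,0,0,5,0,0,0,0,0,0,5,0,0,-12,0,0,0,5,0,0,-20,0,0,0,5,0,0,-30,0,0,0,5,0,0,-30,0,0,0,5,0,0,0,0,0,0,5,0,0,0,0,0,0])

```text
time: 10.72
position: [543.6, -60.0, 98.2]
tcp_rot: [-0.0, 0.104, 0.995, 0.0]
contact_force: [0.7, -0.1, -1.2]
opening: 19.0
finger_force: 30.7
```

```bash
python3 -c "
from h import *
go(474.6,288.1,100,250.7)
im=snap('scene','s5.png'); hsv=cv2.cvtColor(im,cv2.COLOR_RGB2HSV)
m=cv2.inRange(hsv,(8,130,60),(20,255,255)); m[:100]=0;m[245:]=0;m[:,:250]=0;m[:,:250]=0;m[:,340:]=0
p=np.argwhere(m)[:,::-1]; print(len(p),p.mean(0),p.min(0),p.max(0)); print(proj('scene',[[540.2,-59.5,42+96],[540.2,-59.5,42]]))
cv2.imwrite('pics/s5c.png',cv2.resize(im[100:250,220:420,::-1],None,fx=4,fy=4,interpolation=cv2.INTER_CUBIC))
"
```

```text
t 10.72 pos [543.6 -60.   98.2] F [ 0.7 -0.1 -1.2] op 19.0 ff 30.7 j6 -0.04
shift(tool) [139.3 326.4  -1.8] turn [ 2.00e-02 -2.00e-02 -8.26e+01]
206 [288.83495146 169.9368932 ] [283 157] [296 184]
[[288.21541187 168.63418261]
 [290.41349219 203.14056244]]
```

View pics/s5c.png

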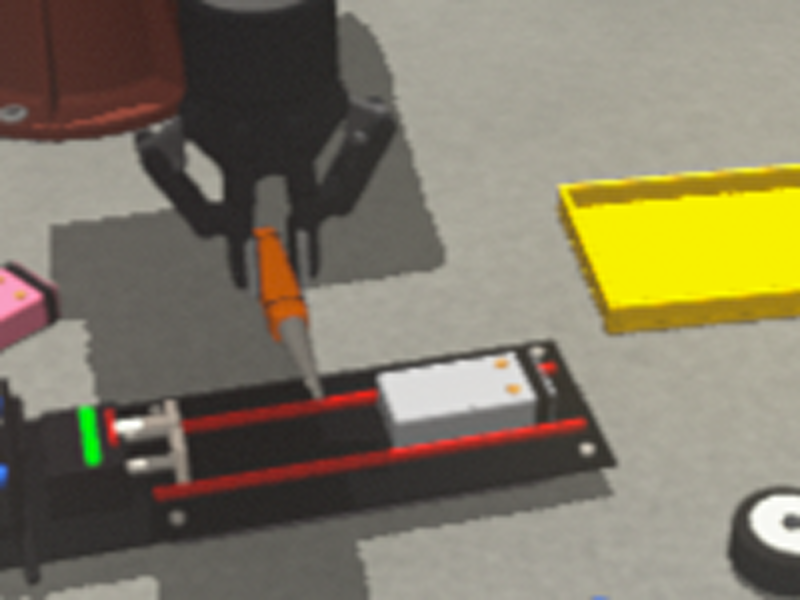

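The reamer is held level: handle near crop (270,265), blade tip near (318,395), clear above the rails. Over to the tray.

>>> arm_command(commands=[5,15.3,36.4,0,0,0,0,5,15.5,36.2,0,0,0,0,5,15.5,36.2,0,0,0,0,5,15.5,36.2,0,0,0,0,5,15.5,36.2,0,0,0,0,5,15.5,36.2,0,0,0,0,5,15.5,36.2,0,0,0,0,5,15.5,36.2,0,0,0,0,5,15.5,36.2,0,0,0,0,5,0,0,0,0,0,0])

```text
time: 12.02
position: [473.4, 289.5, 97.3]
tcp_rot: [-0.001, 0.102, 0.995, -0.0]
contact_force: [-0.1, -0.0, -2.0]
opening: 18.8
finger_force: 30.7
```

>>> arm_command(commands=[5,0,0,0,0,0,-10.3,5,0,0,0,0,0,-10.3,5,0,0,0,0,0,-10.3,5,0,0,0,0,0,-10.3,5,0,0,0,0,0,-10.3,5,0,0,0,0,0,-10.3,5,0,0,0,0,0,-10.3,5,0,0,0,0,0,-10.3,5,0,0,0,0,0,0,5,0,0,0,0,0,0])

```text
time: 13.28
position: [474.7, 287.0, 98.0]
tcp_rot: [-0.0, -0.575, 0.818, 0.0]
contact_force: [-0.6, -0.4, -0.9]
opening: 19.3
finger_force: 30.7
```

```bash
python3 -c "
from h import *
go(474.6,288.1,0,250.7)"
```

```text
t 13.28 pos [474.7 287.   98. ] F [-0.6 -0.4 -0.9] op 19.3 ff 30.7 j6 -0.81
shift(tool) [-1.1  0.4 98. ] turn [ 0.03 -0.04 -0.46]
```

>>> arm_command(commands=[5,0,0,30,0,0,0,5,0,0,30,0,0,0,5,0,0,25,0,0,0,5,0,0,13,0,0,0,5,0,0,6,0,0,0,5,0,0,4,0,0,0,5,0,0,0,0,0,0])

```text
time: 14.15
position: [475.2, 287.8, -9.2]
tcp_rot: [0.0, -0.577, 0.817, -0.0]
contact_force: [1.0, 0.8, -0.3]
opening: 19.0
finger_force: 30.7
```

>>> arm_command(commands=[5,0,0,3,0,0,0,5,0,0,3,0,0,0,5,0,0,0,0,0,0])

```text
time: 14.52
position: [474.6, 287.5, -15.8]
tcp_rot: [-0.0, -0.577, 0.817, 0.0]
contact_force: [0.4, -0.5, -1.0]
opening: 19.2
finger_force: 30.7
```

>>> arm_command(commands=[5,0,0,2,0,0,0,5,0,0,2,0,0,0,5,0,0,0,0,0,0])

```text
time: 14.9
position: [474.7, 287.5, -19.8]
tcp_rot: [-0.0, -0.577, 0.817, 0.0]
contact_force: [-0.2, -0.3, -0.6]
opening: 19.3
finger_force: 30.7
```

>>> arm_command(commands=[5,0,0,2,0,0,0,5,0,0,0,0,0,0])

```text
time: 15.15
position: [474.7, 287.6, -21.7]
tcp_rot: [-0.0, -0.577, 0.817, 0.0]
contact_force: [-0.5, 0.9, -0.5]
opening: 19.2
finger_force: 30.7
```

>>> arm_command(commands=[5,0,0,1,0,0,0,35,0,0,0,0,0,0,35,0,0,0,0,0,0,35,0,0,0,0,0,0,35,0,0,-20,0,0,0,35,0,0,-40,0,0,0,35,0,0,-50,0,0,0,35,0,0,-30,0,0,0,35,0,0,0,0,0,0])

```text
time: 16.27
position: [476.5, 288.4, 119.8]
tcp_rot: [0.002, -0.577, 0.817, -0.0]
contact_force: [0.8, -0.8, -0.5]
opening: 34.9
finger_force: 0.0
```

```bash
python3 -c "
from h import *
im=snap('scene','s6.png'); hsv=cv2.cvtColor(im,cv2.COLOR_RGB2HSV)
m=cv2.inRange(hsv,(6,150,60),(19,255,255)); m[:130]=0;m[185:]=0;m[:,:355]=0;m[:,460:]=0
p=np.argwhere(m)[:,::-1]
w=onz('scene',p,17)[:,:2].astype(np.float32); print(len(p),w.mean(0),cv2.minAreaRect(w))
# pack aim
u=np.array([-.2436,-.9699]); s0=np.array([548.2,-44.9]); c=s0-93*u; print('pack grasp',c)
go(c[0],c[1],98,255.9-90)
cv2.imwrite('pics/s6c.png',cv2.resize(im[120:250,230:470,::-1],None,fx=3.3,fy=3.3,interpolation=cv2.INTER_CUBIC))
"
```

```text
245 [478.44794 280.65555] ((478.8577880859375, 281.5106201171875), (88.3444595336914, 39.684234619140625), 68.96538543701172)
pack grasp [570.8548  45.3007]
t 16.32 pos [475.4 287.9 118.1] F [ 0.7 -0.  -0.6] op 34.9 ff 0.0 j6 -0.82
shift(tool) [ 196.8 -170.9   20.1] turn [-1.00e-02  1.20e-01  8.46e+01]
```

View pics/s6c.png

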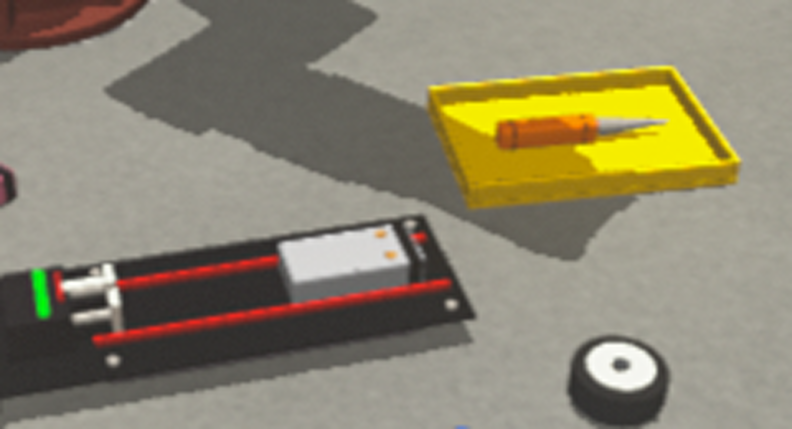

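The reamer lies fully inside the tray, handle near crop (545,133) and tip near (665,122). The pack is untouched at (350,262). Next I grip the pack by its sides across the bay: yaw 255.9°, tool x along the bay.

>>> arm_command(commands=[64,0,0,0,0,0,-5.2,64,30.3,-21.7,0,0,0,0,64,30.3,-21.7,0,0,0,0,64,30.3,-21.7,0,0,0,0,64,30.3,-21.7,0,0,0,0,64,30.3,-21.7,0,0,0,0,64,30.3,-21.7,0,0,0,0,64,30.3,-21.7,0,0,0,0,64,0,0,40,0,0,0,64,0,0,0,0,0,0,64,0,0,0,0,0,0], squeeze=50)

```text
time: 17.7
position: [569.2, 44.9, 77.5]
tcp_rot: [-0.0, -0.614, 0.789, 0.0]
contact_force: [0.9, 0.5, 0.2]
opening: 63.9
finger_force: 0.0
```

```bash
python3 -c "
from h import *
go(570.9,45.3,6,255.9)
im=snap('scene','s7.png'); hsv=cv2.cvtColor(im,cv2.COLOR_RGB2HSV)
m=cv2.inRange(hsv,(6,150,60),(19,255,255)); m[:130]=0;m[185:]=0;m[:,:355]=0;m[:,460:]=0
w=onz('scene',np.argwhere(m)[:,::-1],17)[:,:2].astype(np.float32); print(len(w),cv2.minAreaRect(w))
"
```

```text
t 17.7 pos [569.2  44.9  77.5] F [0.9 0.5 0.2] op 63.9 ff 0.0 j6 -1.37
shift(tool) [-0.8 -1.6 71.5] turn [ 0.06 -0.01 -0.17]
232 ((479.10247802734375, 281.6241455078125), (88.4595718383789, 37.34891128540039), 70.13931274414062)
```

>>> arm_command(commands=[64,-1,-1.5,15,0,0,0,64,0,0,20,0,0,0,64,0,0,15,0,0,0,64,0,0,8,0,0,0,64,0,0,0,0,0,0])

```text
time: 18.38
position: [571.0, 45.3, 19.0]
tcp_rot: [-0.0, -0.614, 0.79, 0.0]
contact_force: [-0.7, 0.3, 0.5]
opening: 64.1
finger_force: 0.0
```

>>> arm_command(commands=[64,0,0,5,0,0,0,64,0,0,4,0,0,0,64,0,0,4,0,0,0,64,0,0,0,0,0,0])

```text
time: 18.88
position: [571.1, 45.1, 6.1]
tcp_rot: [-0.0, -0.614, 0.79, 0.0]
contact_force: [-0.7, 0.7, 0.5]
opening: 64.0
finger_force: 0.0
```

Close on the pack.

>>> arm_command(commands=[30,0,0,0,0,0,0,30,0,0,0,0,0,0,30,0,0,0,0,0,0,30,0,0,0,0,0,0,30,0,0,0,0,0,0], squeeze=50)

```text
time: 19.5
position: [571.5, 45.1, 7.0]
tcp_rot: [0.0, -0.614, 0.79, -0.0]
contact_force: [-1.1, 0.1, 5.2]
opening: 43.3
finger_force: 50.3
```

>>> arm_command(commands=[30,4,0,0,0,0,0,30,8,0,0,0,0,0,30,8,0,0,0,0,0,30,0,0,0,0,0,0])

```text
time: 20.0
position: [567.0, 25.3, 7.0]
tcp_rot: [0.001, -0.613, 0.79, -0.0]
contact_force: [-0.8, 0.2, 7.0]
opening: 43.6
finger_force: 50.5
```

```bash
cat > chk.py <<'E'
from h import *
u=np.array([-.2436,-.9699]); o=np.array([548.2,-44.9]); v=np.array([.9699,-.2436])
s=r.state(); p=s["position"][:2]-o; F=s["contact_force"]
print("t",round(s["time"],2),"tcp chassis x,y",(p@u).round(1),(p@v).round(1),"F u,v,z",(F[:2]@u).round(2),(F[:2]@v).round(2),F[2].round(2),"op",round(s["opening"],1))
im=snap('scene','s_%d.png'%(s["time"]*100)); hsv=cv2.cvtColor(im,cv2.COLOR_RGB2HSV)
def m(lo,hi,b,z):
    k=cv2.inRange(hsv,lo,hi); x0,y0,x1,y1=b; q=np.argwhere(k[y0:y1,x0:x1])[:,::-1]+[x0,y0]
    w=onz('scene',q,z)[:,:2]-o; a=w@u; return len(q),np.percentile(a,[1,50,99]).round(1)
print("green",m((45,120,60),(75,255,255),(225,190,260,225),54))
print("red ptr",m((0,150,60),(5,255,255),(225,190,256,216),56))
print("silver",m((0,0,130),(180,50,255),(256,180,380,222),49))
E
python3 chk.py
```

```text
t 20.0 tcp chassis x,y -72.6 1.1 F u,v,z -0.04 -0.82 6.96 op 43.6
green (68, array([120.5, 125.5, 130.4]))
red ptr (19, array([110.6, 113.4, 115.5]))
silver (1114, array([-195. , -143.4,   93.5]))
```

>>> arm_command(commands=[30,8,0,0,0,0,0,30,8,0,0,0,0,0,30,8,0,0,0,0,0,30,8,0,0,0,0,0,30,8,0,0,0,0,0,30,8,0,0,0,0,0,30,8,0,0,0,0,0,30,8,0,0,0,0,0,30,8,0,0,0,0,0,30,4,0,0,0,0,0,30,0,0,0,0,0,0,30,0,0,0,0,0,0])

```text
time: 21.55
position: [548.3, -48.1, 7.0]
tcp_rot: [0.001, -0.614, 0.79, -0.0]
contact_force: [0.1, 2.6, 6.3]
opening: 43.9
finger_force: 50.6
```

```bash
python3 - <<'E'
exec(open('chk.py').read())
# pack presence: white-ness of the pack's top at its old place and at the expected new place (tcp s +35)
for sx in (-110,-30,(p@u)+35):
    q=proj('scene',[[*(o+sx*u),49]])[0].round().astype(int); print(round(sx),q,im[q[1],q[0]])
E
```

```text
t 21.55 tcp chassis x,y 3.1 0.8 F u,v,z -2.58 -0.54 6.29 op 43.9
green (70, array([120.5, 125.5, 130.4]))
red ptr (21, array([110.5, 113.4, 115.5]))
silver (1238, array([-194.6, -125.9,   93.2]))
-110 [344 194] [170  41  31]
-30 [310 199] [169 168 166]
38 [281 203] [128 127 126]
```

The pack follows the gripper and the pointer is still at rest, so I go on towards the pad.

>>> arm_command(commands=[30,5,0,0,0,0,0,30,5,0,0,0,0,0,30,5,0,0,0,0,0,30,5,0,0,0,0,0,30,4,0,0,0,0,0,30,0,0,0,0,0,0,30,0,0,0,0,0,0])

```text
time: 22.48
position: [542.4, -71.0, 7.0]
tcp_rot: [0.001, -0.614, 0.79, -0.0]
contact_force: [1.1, 3.2, 5.6]
opening: 43.4
finger_force: 50.6
```

```bash
python3 chk.py
```

```text
t 22.48 tcp chassis x,y 26.8 0.7 F u,v,z -3.35 0.32 5.58 op 43.4
green (71, array([120.5, 125.5, 130.4]))
red ptr (17, array([112.7, 114.9, 117.6]))
silver (1322, array([-194.6, -111. ,   89.3]))
```

>>> arm_command(commands=[30,2,0,0,0,0,0,30,2,0,0,0,0,0,30,2,0,0,0,0,0,30,1,0,0,0,0,0,30,0,0,0,0,0,0,30,0,0,0,0,0,0])

```text
time: 23.28
position: [541.1, -76.4, 7.0]
tcp_rot: [0.002, -0.614, 0.789, 0.0]
contact_force: [2.9, 9.5, 5.3]
opening: 43.8
finger_force: 50.5
```

```bash
python3 chk.py
```

```text
t 23.27 tcp chassis x,y 32.3 0.8 F u,v,z -9.94 0.54 5.32 op 43.8
green (61, array([120.6, 126.1, 130.4]))
red ptr (5, array([119.1, 119.4, 120.2]))
silver (1315, array([-194.3, -111.9,   89.3]))
```

>>> arm_command(commands=[30,2,0,0,0,0,0,30,1.5,0,0,0,0,0,30,0,0,0,0,0,0,30,0,0,0,0,0,0,30,0,0,0,0,0,0])

```text
time: 23.95
position: [540.3, -79.3, 7.0]
tcp_rot: [0.002, -0.614, 0.789, 0.001]
contact_force: [3.9, 11.5, 6.4]
opening: 43.6
finger_force: 50.5
```

```bash
cat >> chk.py <<'E'
# profile of red-minus-green and green-minus-red along the bay on the housing top (pointer tongue, chassis y within 12 mm)
import glob
for f in sorted(glob.glob('pics/s_*.png')):
    I=cv2.GaussianBlur(cv2.imread(f),(3,3),0).astype(float); xs=np.arange(104,136,1.0); out=[]
    yy=np.arange(-8,9,2.); P=[[*(o+x*u+y*v),55] for x in xs for y in yy]; q=proj('scene',P).astype(np.float32)
    S=cv2.remap(I.astype(np.float32),q[:,0].reshape(len(xs),-1),q[:,1].reshape(len(xs),-1),cv2.INTER_LINEAR)
    rd=np.clip(S[...,2]-np.maximum(S[...,1],S[...,0]),0,None).mean(1); g=np.clip(S[...,1]-S[...,2],0,None).mean(1)
    print(f[-9:],"red",(xs@rd/rd.sum()).round(2),rd.sum().round(),"green",(xs@g/g.sum()).round(2),g.sum().round())
E
python3 chk.py
```

```text
t 23.95 tcp chassis x,y 35.3 0.7 F u,v,z -12.13 0.95 6.35 op 43.6
green (47, array([120.6, 127.3, 130.4]))
red ptr (5, array([121.6, 121.9, 123. ]))
silver (1303, array([-194.3, -113.2,   91.1]))
_2000.png red 113.33 733.0 green 125.49 1886.0
_2155.png red 113.33 740.0 green 125.48 1894.0
_2247.png red 114.85 660.0 green 125.62 1856.0
_2327.png red 116.93 329.0 green 126.72 1383.0
_2395.png red 118.95 393.0 green 128.5 620.0
```

```bash
cat > prof.py <<'E'
import io,contextlib
with contextlib.redirect_stdout(io.StringIO()): exec(open('chk.py').read())
for f in sorted(glob.glob('pics/s_*.png')):
    I=cv2.imread(f).astype(np.float32); xs=np.arange(106,134,1.0); yy=np.arange(-6,7,2.)
    q=proj('scene',[[*(o+x*u+y*v),55] for x in xs for y in yy]).astype(np.float32)
    S=cv2.remap(I,q[:,0].reshape(len(xs),-1),q[:,1].reshape(len(xs),-1),cv2.INTER_LINEAR).mean(1)
    print(f[-9:],'R',S[:,2].round().astype(int).tolist(),'\n   G',S[:,1].round().astype(int).tolist())
E
python3 prof.py
```

```text
_2000.png R [214, 210, 203, 201, 208, 219, 227, 222, 207, 163, 112, 81, 63, 55, 53, 45, 27, 10, 3, 0, 0, 1, 12, 31, 48, 57, 60, 60] 
   G [214, 211, 201, 188, 170, 142, 112, 81, 56, 51, 49, 51, 54, 67, 92, 129, 175, 213, 231, 243, 241, 235, 212, 177, 131, 88, 63, 55]
_2155.png R [213, 209, 202, 200, 207, 217, 225, 220, 205, 162, 112, 80, 62, 54, 51, 42, 22, 6, 2, 0, 0, 1, 11, 29, 45, 54, 58, 58] 
   G [214, 210, 200, 187, 169, 140, 110, 79, 54, 49, 47, 49, 52, 65, 91, 128, 174, 212, 230, 243, 241, 234, 211, 176, 130, 87, 61, 53]
_2247.png R [209, 207, 200, 193, 191, 192, 201, 213, 221, 214, 197, 154, 103, 71, 54, 38, 20, 4, 1, 0, 0, 0, 10, 27, 44, 53, 56, 57] 
   G [209, 207, 201, 194, 190, 180, 166, 140, 112, 82, 55, 49, 49, 63, 89, 128, 173, 211, 230, 242, 240, 233, 210, 175, 129, 86, 60, 53]
_2327.png R [150, 151, 155, 164, 175, 184, 190, 193, 196, 197, 198, 203, 213, 221, 220, 204, 164, 113, 56, 9, 0, 0, 10, 26, 42, 53, 57, 56] 
   G [140, 141, 147, 158, 171, 182, 189, 193, 197, 197, 195, 182, 166, 143, 121, 132, 172, 208, 229, 242, 240, 234, 210, 174, 128, 86, 60, 52]
_2395.png R [149, 146, 141, 137, 142, 156, 170, 184, 194, 196, 197, 196, 198, 201, 207, 217, 223, 223, 206, 177, 119, 61, 36, 29, 38, 49, 54, 56] 
   G [137, 134, 130, 127, 134, 150, 166, 182, 194, 197, 197, 197, 198, 192, 180, 160, 130, 119, 147, 180, 207, 224, 208, 175, 129, 86, 59, 53]
_2400.png R [148, 145, 140, 137, 142, 157, 171, 184, 195, 196, 196, 196, 198, 201, 207, 217, 222, 222, 206, 177, 118, 59, 35, 29, 39, 50, 55, 55] 
   G [137, 134, 130, 127, 134, 151, 167, 182, 194, 197, 198, 197, 197, 192, 181, 160, 130, 118, 147, 180, 206, 224, 208, 174, 129, 86, 60, 52]
```

The pointer's edge has moved 10.2 mm, which is about 8.2 N. A push of 10 N needs about 2.3 mm more.

>>> arm_command(commands=[30,1.5,0,0,0,0,0,30,1,0,0,0,0,0,30,0,0,0,0,0,0,30,0,0,0,0,0,0,30,0,0,0,0,0,0,30,0,0,0,0,0,0,30,0,0,0,0,0,0])

```text
time: 24.92
position: [539.8, -81.3, 7.0]
tcp_rot: [0.003, -0.614, 0.789, 0.001]
contact_force: [4.5, 13.5, 5.5]
opening: 43.7
finger_force: 50.5
```

```bash
python3 chk.py | head -1; python3 prof.py | tail -4
```

```text
t 24.93 tcp chassis x,y 37.4 0.8 F u,v,z -14.16 1.08 5.54 op 43.7
_2492.png R [149, 145, 140, 136, 136, 141, 151, 167, 182, 190, 196, 197, 198, 200, 202, 205, 208, 216, 220, 219, 202, 173, 126, 78, 57, 53, 52, 53] 
   G [138, 135, 129, 126, 126, 132, 144, 162, 180, 189, 195, 196, 198, 201, 207, 211, 203, 186, 151, 121, 129, 144, 151, 151, 124, 86, 62, 53]
_2497.png R [149, 146, 140, 135, 135, 141, 151, 167, 183, 190, 196, 196, 198, 200, 202, 205, 208, 216, 220, 219, 202, 174, 126, 78, 56, 52, 52, 54] 
   G [138, 134, 129, 125, 126, 132, 144, 163, 180, 189, 195, 196, 198, 201, 207, 211, 203, 187, 152, 121, 129, 144, 151, 151, 123, 85, 61, 53]
```

The pointer has moved 12.3 mm, about 9.8 N. I hold for a few seconds.

>>> arm_command(commands=[30,0,0,0,0,0,0,30,0,0,0,0,0,0,30,0,0,0,0,0,0,30,0,0,0,0,0,0,30,0,0,0,0,0,0,30,0,0,0,0,0,0,30,0,0,0,0,0,0,30,0,0,0,0,0,0,30,0,0,0,0,0,0,30,0,0,0,0,0,0,30,0,0,0,0,0,0,30,0,0,0,0,0,0])

```text
time: 26.52
position: [539.8, -81.3, 7.0]
tcp_rot: [0.003, -0.614, 0.789, 0.001]
contact_force: [4.0, 14.1, 6.1]
opening: 43.6
finger_force: 50.5
```

>>> arm_command(commands=[30,0,0,0,0,0,0,30,0,0,0,0,0,0,30,0,0,0,0,0,0,30,0,0,0,0,0,0,30,0,0,0,0,0,0,30,0,0,0,0,0,0,30,0,0,0,0,0,0,30,0,0,0,0,0,0,30,0,0,0,0,0,0,30,0,0,0,0,0,0,30,0,0,0,0,0,0,30,0,0,0,0,0,0])

```text
time: 28.02
position: [539.8, -81.3, 7.0]
tcp_rot: [0.003, -0.614, 0.789, 0.001]
contact_force: [5.0, 13.9, 5.9]
opening: 43.5
finger_force: 50.5
```

```bash
python3 chk.py | head -1; python3 prof.py | tail -2; python3 - <<'E'
from h import *
# flatness: pack top +x edge / side lit face vs. prediction: straight line of the silver top in the bay (scene view)
im=snap('scene','fin.png'); hsv=cv2.cvtColor(im,cv2.COLOR_RGB2HSV)
m=cv2.inRange(hsv,(6,150,60),(19,255,255)); m[:130]=0;m[185:]=0;m[:,:355]=0;m[:,460:]=0
w=onz('scene',np.argwhere(m)[:,::-1],17)[:,:2].astype(np.float32); print(len(w),cv2.minAreaRect(w))
E
```

```text
t 28.02 tcp chassis x,y 37.3 0.7 F u,v,z -14.74 1.43 5.86 op 43.5
_2807.png R [149, 146, 140, 136, 135, 140, 151, 167, 183, 190, 196, 196, 198, 199, 202, 205, 208, 216, 220, 219, 203, 174, 126, 77, 56, 53, 53, 54] 
   G [138, 134, 129, 125, 125, 132, 144, 163, 180, 189, 195, 196, 198, 201, 206, 211, 203, 186, 152, 121, 129, 144, 151, 150, 123, 85, 62, 53]
233 ((479.10247802734375, 281.6241455078125), (88.4595718383789, 37.34891128540039), 70.13931274414062)
```

The pointer and the force are steady and the reamer has not moved, so I hand in.

```bash
python3 -c "
from workcell import r
print(r.job_done())"
```

```text
the job is handed in; nothing more can be done
None
```

The reamer lies in the yellow tray, and I handed the job in with the pack gripped in the bay and pressed steadily against the stop at about 10 N (estimated from the pointer, which had moved 12.3 mm); no verdict was returned.

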